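# Prop open the lid of the sample case

### The arm

A 7-joint arm with a two-finger parallel gripper is mounted at the origin on a cart in front of the work surface, level with it; the furniture and walls round the work are solid. World frame = base frame: x ahead of the robot, y to its left, z up, the work surface at z = 0. Lengths are in m, angles in degrees, forces in N, time in s.
With the tool pointing down it reaches from about 0.425 to 0.875 m from the base axis. Payload 4.7 kg.
Tool frame: the origin (TCP) lies between the finger pads; the fingertips stand 11 mm ahead of it and the grasp point (between the pads) lies 8 mm behind it (env.tcp_to_tips is the distance from the TCP to the fingertips, in m); z points along the fingers, y is the line along which they close (so a half turn about z gives the same grasp; the last joint's range is limited). The gripper opens to 87 mm and grips with 3 to 60 N. Pads are 19 mm wide; open, the fingers measure 117 mm over their backs; the gripper's body (75 mm by 190 mm) begins 51 mm behind the grasp point.
Start: joints at [70.995, 18.392, -4.016, 83.108, 1.295, 78.541, -3.26], TCP at [0.22, -0.612, 0.234] pointing down, gripper open.
Joint ranges: [-163.93, 163.93], [-17.29, 119.83], [-79.2, 71.16], [3.27, 140.29], [-89.18, 269.18], [5.43, 117.66], [-154.24, 154.24]. Speed limits (degrees/s): [147.25, 147.25, 180, 180, 180, 180, 180].

### API

Orientations are given as [roll, pitch, yaw] about the fixed x, y, z axes, in that order (R = Rz(yaw) Ry(pitch) Rx(roll)).
In Python, from cell import env, viewer gives the robot as it stands.
- The arm moves only by the tool step_arm, never from a script. Its arguments are lists of equal length, an entry for each row: "delta_pos": the shift along the tool's x, y, z in units of 0.2 m (1.0 is 0.2 m), a list of three; "rot": the turn, a rotation vector about the tool's x, y, z in units of 1.5 rad (1.0 is 1.5 rad), a list of three; "gripper": the gripper command: -1 is shut, 1 is fully open, values between are in proportion. A call has 1 to 20 rows; each row is the pose to reach, as a shift and turn from the pose commanded when the call began, along the tool's axes at that moment; what a row does not reach only later rows make up. A row lasts 1/8 s, in which the tool goes at most 62.5 mm and 10.7 degrees, less where a joint would pass 70% of its speed; a pose out of reach is approached as far as the arm can. A call with a number of a shift or a turn outside -1 to 1 is refused whole. A call with a gripper value outside its range is refused whole. The fingers move at their own pace and stop on an object; "squeeze" is the grip in N (left out, the last holds). Time passes only in rows, so rows that repeat a pose let the fingers close. It gives the time, the measured TCP pose, the force, the opening and the grip force at its end, in the units of the state.
- env.get_obs(): the state, without advancing time (a new reading comes with each control period).
- viewer.read_camera(name): name is "side" or "top" or "wrist"; returns a dict with "img" (420x560x3 uint8, red, green, blue), "fx", "fy", "cx", "cy" (pixels), "pose" (4x4, takes a point from camera to world coordinates). Camera axes: x right, y down, z forward; pixel columns grow to the right and rows downward; lengths in m; the calibration is good to about 2 mm. The wrist camera is an equidistant fisheye: a pixel r from the principal point sees the ray r / f radians off the axis. A picture is of the moment at which its call begins. There is no depth.
- env.sign_off(): hands the job in; it is judged then, once.
The state is a dict: "time_s": time; "qpos": joint angles; "joint_velocities": joint speeds; "effort": joint torques, N m; "tool_pos": TCP position; "tool_rot": TCP orientation; "force": force on the tool from outside, world axes, zero at the start; "wrist_torque": the same for the moment, N m; "grip_width": finger opening in m; "grasp_force": force on a finger pad.
Only numpy, scipy, OpenCV 4.12 (cv2) and the standard library are available. Lean on these libraries where they do the work, as an engineer would, in place of code of your own. Each camera call takes 0.05 s, during which the arm holds its last target. There are 200 camera calls.

### The job

The hinge damper of the small grey sample case is worn: when its lid is let go it sinks slowly shut. Lift the lid nearly upright by its bar, then swing up the steel prop rod that lies inside the case and keep its nose where it meets the holding hole under the lid until the sinking lid rests on it. Leave the lid standing propped on the rod by itself, without moving the dish in the case or the things beside it.

Things in the scene. Friction and masses are not known exactly. Their poses are not given: they have to be found in the camera images.
- case: Grey open-topped case, fixed to the worktop, 160 mm (x) by 190 mm (y), 75 mm high, walls 4 mm, inner floor 4 mm up. Origin: centre of its underside. x axis: from its front (lid bar) to the hinge at the back; y left, z up. Right side inside: a black rack 31 mm high (fixed) and a loose dish. Elsewhere only the prop rod, with 35 mm or more free on either side of its ball.
- lid_hinge_line (a point): Middle of the lid's hinge line: at the back rim, 80 mm behind the case's centre, 77 mm up; the hinge turns about the case's y axis.
- lid_bar (a point): Middle of the round steel lifting bar (12 mm thick, 76 mm long, parallel to the case's y axis), 200 mm from the hinge line, 40 mm in front of the lid's edge and joined to it by two 8 mm arms 68 mm apart; 81 mm up when the lid is shut. A finger fits between bar and lid; the bar can turn in the grip as the lid swings.
- lid (a joint): Lid angle (rad): 0 shut, 1.40 at its upper stop, 0.96 propped on the rod. Plate 160 x 190 x 8 mm, about 0.6 kg, hinge damping 4.5 N m s/rad (10 N at the bar lifts it at 0.4 rad/s). Let go at 1.40 it sinks, slowly at first, to 0.96 in 8 to 15 s. Propped, it overhangs the rod: the hand at the ball must lean 25 to 50 deg from vertical towards the case's front.
- lid_hole (a point): Bottom centre of the holding hole: a blind hole 17 mm wide and 12 mm deep, with a 4 mm chamfer, in an aluminium block (44 by 34 by 14 mm, with a ramp on its hinge side) under the lid, 95 mm from the hinge line and 20 mm to the left of the lid's middle. The hole looks down out of the lid's underside, square to the lid.
- rod_pivot (a point): Pivot of the prop rod, just inside the front wall: 66 mm in front of the case's centre, 20 mm to the left, 50 mm up. The rod swings in the case's x-z plane.
- prop_rod (a joint): Rod angle (rad): 0 lying level in the case with its nose to the back, growing as the nose is swung up; stop at 1.2. It turns freely and falls back if let go unloaded. Seated in the hole it reads about 0.86.
- rod_ball (a point): Centre of the round black ball grip, 20 mm in diameter, on the rod (8 mm round steel, 60 g) 80 mm from its pivot. The rod can turn in the fingers when they pinch this ball from its two sides along the case's y axis.
- rod_tip (a point): End of the rod's tapered nose (14 mm down to 6 mm thick), 137 mm from the pivot.
- dish: Clear round covered dish, 55 mm wide, 14 mm high, loose on the case's floor, right at the back. Origin: centre of its underside. Leave it.
- bottle: White capped bottle, 28 mm wide, 44 mm high, standing right of the case. Origin: centre of its underside. Leave it.
- jar: White capped jar, 34 mm wide, 56 mm high, standing right of the case. Origin: centre of its underside. Leave it.

How it is judged (in metres and radians):
On the way, in this order (a step that is already met when the one before it is completed fails the run):
1. the lid has been lifted clearly past its propped angle (over 1.1 rad) (value of joint lid above 1.1 rad), for 0.1 s.
2. the rod's nose is in the holding hole (distance between rod_tip and lid_hole below 0.009 m), for 0.3 s.
At the end, for the whole second after the job is handed in: The lid stands at rest on the prop rod (lid angle 0.86 to 1.06 rad, not moving), the rod's nose inside the holding hole (its end within 9 mm of the hole's bottom centre) (distance between rod_tip and lid_hole below 0.009 m and value of joint lid between 0.86 and 1.06 rad and velocity of joint lid between -0.02 and 0.02 rad/s); the robot touches nothing.
It fails at once if the dish is pushed more than 20 mm (distance of dish from where it was at the start of the episode above 0.02 m).
It fails at once if the bottle is pushed more than 20 mm (distance of bottle from where it was at the start of the episode above 0.02 m).
It fails at once if the jar is pushed more than 20 mm (distance of jar from where it was at the start of the episode above 0.02 m).
It also fails if it takes over 67 s, if anything falls off the work surface, if the arm or the gripper's body presses on something with over 40 N, if the wrist force passes 120 N, or if a joint passes its speed limit or range.

## Working session

There is one attempt and no reset: what is moved stays moved. The work goes in short steps, Python scripts to look and compute and a tool call to move; the robot and the scene stay as the last step left them, time stands still between calls to the robot, and variables do not carry over. Pictures are saved under pics/ and viewed, at most 10 in all, crops included, and the job is handed in when it is done.

Besides the shell and the picture viewer there is one more tool, called after ">>>" by a JSON object that holds its "api" and its "payload". step_arm: Moves the arm, as the interface text tells. Shifts and turns lie within -1 to 1; 1 stands for 0.2 m of shift or 1.5 rad of turn. Its arguments: {"type":"object","properties":{"delta_pos":{"type":"array"},"rot":{"type":"array"},"gripper":{"type":"array"},"squeeze":{"type":"number"}},"required":["delta_pos","rot","gripper"]}

```bash
ls; mkdir -p pics; python3 - <<'E'
from cell import env, viewer
import cv2,numpy as np
for n in ["side","top"]:
    c=viewer.read_camera(n); cv2.imwrite(f"pics/{n}0.png",c["img"][:,:,::-1])
    np.savez(f"{n}0.npz",**c); print(n,c["fx"],c["fy"],c["cx"],c["cy"]); print(np.round(c["pose"],3))
o=env.get_obs(); print(o, env.tcp_to_tips)
E
```

```text
pics
side 478.57733290044837 478.57733290044837 278.4881940498429 210.71411585434484
[[ 0.995 -0.06   0.079  0.608]
 [-0.099 -0.656  0.749 -0.63 ]
 [ 0.006 -0.753 -0.658  0.712]
 [ 0.     0.     0.     1.   ]]
top 487.11065957109435 487.11065957109435 282.6778124624841 213.75745616685018
[[ 0.028 -0.999  0.021  0.633]
 [-1.    -0.028  0.015  0.07 ]
 [-0.014 -0.021 -1.     0.927]
 [ 0.     0.     0.     1.   ]]
{'time_s': 0.1, 'qpos': array([70.99725946, 18.43454922, -4.01470451, 83.16887172,  1.29742903,
       78.54053444, -3.25912636]), 'joint_velocities': array([ 0.0857267 , -0.08068302,  0.00558786, -0.14245499, -0.08461545,
        0.06088069,  0.11511435]), 'effort': array([-1.89978864e-04, -4.92571449e+01, -4.06030426e-01, -3.13398886e+01,
       -6.43422687e-02,  3.95156094e-02,  6.35659649e-05]), 'tool_pos': array([ 0.2200617 , -0.61110358,  0.23256534]), 'tool_rot': array([-1.79901409e+02,  8.13299722e-03,  1.98129369e+01]), 'force': array([0.2368273 , 0.30999244, 0.33840689]), 'wrist_torque': array([-0.02045854,  0.03324989,  0.011463  ]), 'grasp_force': 0.0, 'grip_width': 0.08686058267143273} 0.011
```

View pics/side0.png

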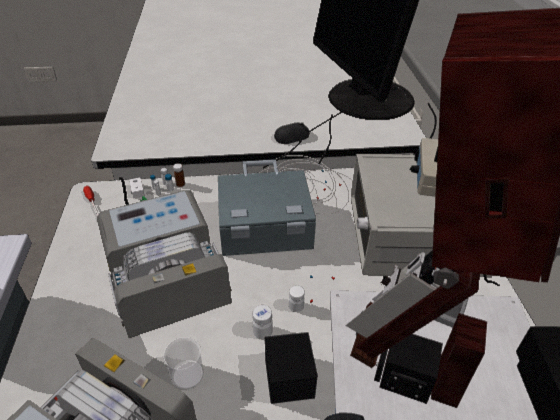

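View pics/top0.png

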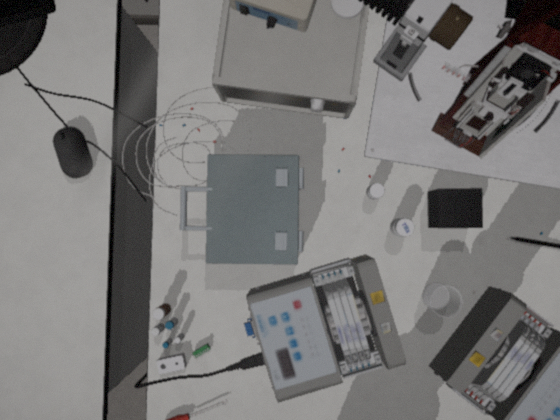

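The side view shows the grey case at (265,210), with its bar behind at (260,165). In the top view the lid spans columns 207–300 and rows 154–264, and the bar is at column 184. The case's front therefore faces world +y, and the jar and bottle are near (376,190) and (403,227).

```bash
cat > h.py <<'E'
import numpy as np,cv2
def ray(c,uv,z):
    d=c["pose"][:3,:3]@np.array([(uv[0]-c["cx"])/c["fx"],(uv[1]-c["cy"])/c["fy"],1]); o=c["pose"][:3,3]
    return o+d*(z-o[2])/d[2]
def proj(c,p):
    q=c["pose"][:3,:3].T@(np.asarray(p)-c["pose"][:3,3]); return [c["fx"]*q[0]/q[2]+c["cx"],c["fy"]*q[1]/q[2]+c["cy"]]
E
python3 - <<'E'
from h import *
c=dict(np.load("top0.npz")); im=c["img"]
print(im[200,250],im[207,184],im[207,195],im[207,170],im[160,215],im[280,250])
m=(np.abs(im.astype(int)-im[195:225,235:260].reshape(-1,3).mean(0)).max(2)<16).astype(np.uint8)
m=cv2.morphologyEx(m,cv2.MORPH_OPEN,np.ones((15,15)))
k=cv2.findContours(m,0,2)[0]; k=max(k,key=cv2.contourArea); r=cv2.minAreaRect(k); print(r)
P=np.array([ray(c,p,.085) for p in cv2.boxPoints(r)]); print(P.round(4),P.mean(0))
print(np.linalg.norm(np.diff(P,axis=0),axis=1))
cr=im[175:240,165:215]; cv2.imwrite("pics/bar.png",cv2.resize(cr,None,fx=9,fy=9,interpolation=0)[:,:,::-1])
E
```

```text
[ 96 103 104] [115 115 119] [158 155 155] [160 158 155] [ 97 102 104] [141 140 138]
((252.0, 208.5), (109.0, 92.0), 90.0)
[[0.7505 0.2187 0.085 ]
 [0.7546 0.0589 0.085 ]
 [0.5662 0.0538 0.085 ]
 [0.5615 0.2128 0.085 ]] [0.65818344 0.13604392 0.085     ]
[0.15981336 0.18853601 0.15906456]
```

View pics/bar.png

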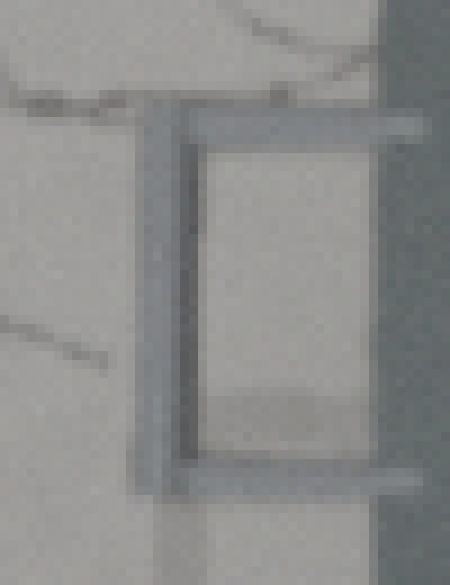

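The crop shows the bar at columns 180–187, rows 186–230 (centre 183.5, 208), with the lid's front edge at column 207. The lid measures 160 × 188.5 mm, which matches the given size.

```bash
python3 - <<'E'
from h import *
c=dict(np.load("top0.npz")); g=cv2.cvtColor(c["img"],cv2.COLOR_RGB2GRAY).astype(float)
# sub-pixel front edge (columns) between/outside arms, rows
def edge(v):  # strongest gradient centroid
    d=np.abs(np.diff(v)); k=d.argmax(); s=slice(max(k-1,0),k+2); return (d[s]*np.arange(len(d))[s]).sum()/d[s].sum()+.5
fr=[(200+edge(g[r,200:215]),r) for r in list(range(158,184))+list(range(193,224))+list(range(234,260))]
up=[(x,148+edge(g[148:162,x])) for x in range(212,292)]
lo=[(x,257+edge(g[257:272,x])) for x in range(212,292)]
for n,e in zip("front up low".split(),(fr,up,lo)):
    l=cv2.fitLine(np.float32([e]).reshape(-1,2),cv2.DIST_HUBER,0,.01,.01).ravel()
    a=ray(c,l[2:],.085); b=ray(c,l[2:]+40*l[:2],.085); d=b-a; print(n,l.round(3),a.round(4),np.degrees(np.arctan2(d[1],d[0])).round(2))
print(ray(c,(183.5,208),.083),ray(c,(183.5,186),.083),ray(c,(183.5,230),.083))
E
```

```text
front [ 1.80000e-02 -1.00000e+00  2.06127e+02  1.98900e+02] [0.6724 0.216  0.085 ] 0.78
up [1.00000e+00 7.00000e-03 2.49300e+02 1.53638e+02] [0.753  0.1434 0.085 ] -88.91
low [1.00000e+00 8.00000e-03 2.45000e+02 2.63533e+02] [0.5626 0.1452 0.085 ] -88.77
[0.65559898 0.25530367 0.083     ] [0.69389025 0.25654351 0.083     ] [0.61738029 0.25406617 0.083     ]
```

>>> {"api": "step_arm", "payload": {"delta_pos": [[1,-1,-0.35],[1,-1,-0.35],[1,-1,-0.35],[1,-1,-0.35],[1,-1,-0.35],[1,-1,-0.35],[1,-1,-0.35]], "rot": [[0,0,0.219],[0,0,0.219],[0,0,0.219],[0,0,0.219],[0,0,0.219],[0,0,0.219],[0,0,0.219]], "gripper": [1,1,1,1,1,1,1]}}

```text
time_s: 0.98
tool_pos: [0.34, -0.3562, 0.3032]
tool_rot: [180.0, 0.0, 0.9]
force: [-1.1, -0.1, -0.3]
grip_width: 0.0866
grasp_force: 0.0
```

>>> {"api": "step_arm", "payload": {"delta_pos": [[0.53,-1,0],[0.53,-1,0],[0.53,-1,0],[0.53,-1,0],[0.53,-1,0]], "rot": [[0,0,0],[0,0,0],[0,0,0],[0,0,0],[0,0,0]], "gripper": [0,0,0,0,0]}}

```text
time_s: 1.6
tool_pos: [0.4441, -0.1519, 0.303]
tool_rot: [-179.9, 0.0, 1.2]
force: [0.5, -1.2, -0.5]
grip_width: 0.0471
grasp_force: 0.0
```

>>> {"api": "step_arm", "payload": {"delta_pos": [[0.53,-1,0],[0.53,-1,0],[0.53,-1,0],[0.53,-1,0],[0.53,-1,0]], "rot": [[0,0,0],[0,0,0],[0,0,0],[0,0,0],[0,0,0]], "gripper": [-0.2,-0.2,-0.2,-0.2,-0.2]}}

```text
time_s: 2.22
tool_pos: [0.5464, 0.049, 0.3024]
tool_rot: [-179.9, 0.1, 1.1]
force: [-1.0, -0.2, 0.5]
grip_width: 0.0351
grasp_force: 0.0
```

>>> {"api": "step_arm", "payload": {"delta_pos": [[0.53,-1,0],[0.53,-1,0],[0.53,-1,0],[0.53,-1,0],[0.53,-1,0],[0.53,-1,0]], "rot": [[0,0,0],[0,0,0],[0,0,0],[0,0,0],[0,0,0],[0,0,0]], "gripper": [-0.2,-0.2,-0.2,-0.2,-0.2,-0.2]}}

```text
time_s: 2.98
tool_pos: [0.6492, 0.2462, 0.3025]
tool_rot: [179.8, 0.1, 0.8]
force: [-0.5, -0.0, -1.5]
grip_width: 0.035
grasp_force: 0.0
```

>>> {"api": "step_arm", "payload": {"delta_pos": [[0.03,-0.05,0.5],[0.03,-0.05,0.96],[0.03,-0.05,0.96],[0.03,-0.05,0.96],[0.03,-0.05,0.96],[0.03,-0.05,0.96]], "rot": [[0,0,0],[0,0,0],[0,0,0],[0,0,0],[0,0,0],[0,0,0]], "gripper": [-0.2,-0.2,-0.2,-0.2,-0.2,-0.2]}}

```text
time_s: 3.72
tool_pos: [0.6561, 0.2602, 0.1156]
tool_rot: [-179.9, -0.3, 0.9]
force: [-0.4, 0.3, 0.2]
grip_width: 0.0347
grasp_force: 0.0
```

```bash
python3 - <<'E'
from cell import env, viewer
import cv2
c=viewer.read_camera("wrist"); cv2.imwrite("pics/w1.png",c["img"][:,:,::-1])
o=env.get_obs(); print(o["tool_pos"],o["qpos"].round(1),c["fx"])
E
```

```text
[0.65586546 0.26042956 0.11524073] [   4.8   35.2  -41.8   81.3   23.9   72.2 -127.9] 325.19226210127806
```

View pics/w1.png

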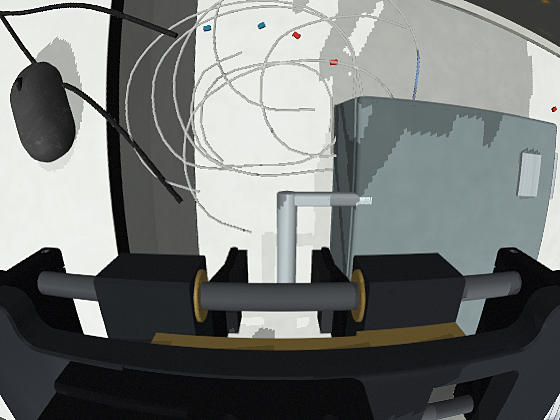

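The wrist view shows the fingers at columns 235 and 322 straddling the bar (column 287). The right finger is lined up with the gap in front of the lid. Next I lower and close.

>>> {"api": "step_arm", "payload": {"delta_pos": [[0,0.015,0.1],[0,0.015,0.21],[0,0.015,0.21],[0,0.015,0.21],[0,0.015,0.21],[0,0.015,0.21],[0,0.015,0.21],[0,0.015,0.21]], "rot": [[0,0,0],[0,0,0],[0,0,0],[0,0,0],[0,0,0],[0,0,0],[0,0,0],[0,0,0]], "gripper": [-0.2,-0.2,-0.2,-1,-1,-1,-1,-1], "squeeze": 25}}

```text
time_s: 4.78
tool_pos: [0.6545, 0.2559, 0.0701]
tool_rot: [179.9, -0.0, 0.9]
force: [-1.0, -4.5, 4.0]
grip_width: 0.0104
grasp_force: 24.7
```

>>> {"api": "step_arm", "payload": {"delta_pos": [[0,0.003,-0.06],[0,0.01,-0.12],[0,0.02,-0.179],[0,0.034,-0.237],[0,0.051,-0.295],[0,0.071,-0.351],[0,0.095,-0.406],[0,0.122,-0.459],[0,0.153,-0.511],[0,0.186,-0.561],[0,0.222,-0.609],[0,0.261,-0.654],[0,0.303,-0.697],[0,0.347,-0.738],[0,0.394,-0.776],[0,0.443,-0.81],[0,0.494,-0.842],[0,0.546,-0.871],[0,0.601,-0.897],[0,0.656,-0.919]], "rot": [[0,0,0],[0,0,0],[0,0,0],[0,0,0],[0,0,0],[0,0,0],[0,0,0],[0,0,0],[0,0,0],[0,0,0],[0,0,0],[0,0,0],[0,0,0],[0,0,0],[0,0,0],[0,0,0],[0,0,0],[0,0,0],[0,0,0],[0,0,0]], "gripper": [-1,-1,-1,-1,-1,-1,-1,-1,-1,-1,-1,-1,-1,-1,-1,-1,-1,-1,-1,-1]}}

```text
time_s: 7.28
tool_pos: [0.6562, 0.1361, 0.2554]
tool_rot: [-179.2, -0.3, 1.5]
force: [2.4, 12.9, -0.3]
grip_width: 0.0114
grasp_force: 25.0
```

>>> {"api": "step_arm", "payload": {"delta_pos": [[0,0.057,-0.019],[0,0.115,-0.034],[0,0.174,-0.046],[0,0.174,-0.046],[0,0.174,-0.046],[0,0.174,-0.046]], "rot": [[0,0,0],[0,0,0],[0,0,0],[0,0,0],[0,0,0],[0,0,0]], "gripper": [-1,-1,-1,-1,-1,-1]}}

```text
time_s: 8.02
tool_pos: [0.6571, 0.0977, 0.2683]
tool_rot: [-179.6, -0.3, 1.3]
force: [-4.2, 5.6, 15.8]
grip_width: 0.0112
grasp_force: 25.0
```

```bash
python3 - <<'E'
from cell import env, viewer
import cv2,numpy as np
c=viewer.read_camera("top"); np.savez("top1.npz",**c); a=c["img"][100:320,120:400]
s=viewer.read_camera("side"); np.savez("side1.npz",**s); b=s["img"][100:320,140:420]
cv2.imwrite("pics/open.png",cv2.resize(np.vstack([a,b]),None,fx=1.36,fy=1.36)[:,:,::-1])
print(env.get_obs()["tool_pos"],env.get_obs()["qpos"].round(1),env.get_obs()["force"])
E
```

```text
[0.65706534 0.09758081 0.26834755] [  20.8   24.6  -43.5   77.    16.4   84.4 -110.3] [-4.95552519  4.10480698 15.47243908]
```

View pics/open.png

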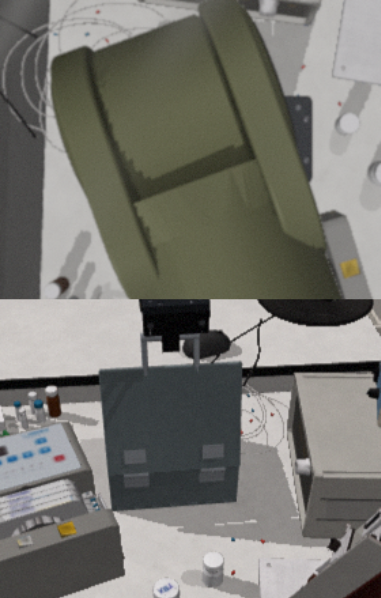

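The composite shows the arm hiding the case in the top view. In the side view the lid stands nearly upright with the bar in the grip. The bar's position gives about 1.34 rad, so I push to the stop, release and rise.

>>> {"api": "step_arm", "payload": {"delta_pos": [[0,0.04,0],[0,0.08,0],[0,0.08,0],[0,0.08,0],[0,0.07,0],[0,0.07,0],[0,0.07,-0.15],[0,0.07,-0.4],[0,0.07,-0.4]], "rot": [[0,0,0],[0,0,0],[0,0,0],[0,0,0],[0,0,0],[0,0,0],[0,0,0],[0,0,0],[0,0,0]], "gripper": [-1,-1,-1,-1,0,0,0,0,0]}}

```text
time_s: 9.25
tool_pos: [0.6587, 0.077, 0.3466]
tool_rot: [-180.0, -0.4, 0.9]
force: [-0.8, -0.6, 0.3]
grip_width: 0.042
grasp_force: 0.0
```

```bash
cat > plan.py <<'E'
import numpy as np
from scipy.spatial.transform import Rotation as R
from cell import env
C=np.array([.658,.1358,0]); Rc=R.from_euler('z',-89,degrees=True)
def world(p): return C+Rc.apply(np.asarray(p,float)/1000)   # case mm -> world
BALL=lambda th: np.array([-66+80*np.cos(th),20,50+80*np.sin(th)])
def pose(ball_case,lean,back=0,ahead=4):   # tool pose with ball centre 'ahead' mm behind TCP
    Rt=R.from_euler('xyz',[180,0,91],degrees=True)*R.from_rotvec([0,-np.radians(lean),0])
    return world(ball_case)+Rt.apply([0,0,(ahead-back)/1000]),Rt
def rel(p0,R0,p,Rt): return np.round(R0.inv().apply(p-p0)/.2,3),np.round((R0.inv()*Rt).as_rotvec()/1.5,3)
def now():
    o=env.get_obs(); return o["tool_pos"],R.from_euler('xyz',o["tool_rot"],degrees=True),o
E
python3 - <<'E'
from plan import *
p,r,o=now(); print(o["tool_pos"],o["tool_rot"],o["force"],o["qpos"].round(1),o["time_s"])
print("pre",pose(BALL(0),28,130)[0],rel(p,r,*pose(BALL(0),28,130)))
E
```

```text
[0.65865996 0.07695978 0.3465519 ] [-179.96764526   -0.36606767    0.9393559 ] [-0.75419035 -0.61758716  0.31456791] [  20.9   23.5  -43.4   69.1   16.    92.8 -108.2] 9.25
pre [0.67720892 0.18129559 0.1612514 ] (array([ 0.095, -0.52 ,  0.927]), array([-0.253, -0.259, -1.026]))
```

>>> {"api": "step_arm", "payload": {"delta_pos": [[0.09,-0.3,0],[0.09,-0.55,0],[0.09,-0.55,0.1],[0.09,-0.55,0.3],[0.09,-0.55,0.5],[0.09,-0.55,0.6],[0.09,-0.55,0.6],[0.09,-0.55,0.6],[0.09,-0.55,0.6],[0.09,-0.55,0.6],[0.09,-0.55,0.6]], "rot": [[-0.247,-0.253,-1],[-0.247,-0.253,-1],[-0.247,-0.253,-1],[-0.247,-0.253,-1],[-0.247,-0.253,-1],[-0.247,-0.253,-1],[-0.247,-0.253,-1],[-0.247,-0.253,-1],[-0.247,-0.253,-1],[-0.247,-0.253,-1],[-0.247,-0.253,-1]], "gripper": [0,0,0,0,0,0,0,0,0,0,0]}}

```text
time_s: 10.62
tool_pos: [0.6736, 0.1863, 0.222]
tool_rot: [179.8, 27.6, 88.6]
force: [0.1, -0.5, 0.3]
grip_width: 0.0437
grasp_force: 0.0
```

```bash
python3 - <<'E'
from plan import *
from h import *
from cell import viewer
p,r,o=now(); print(o["tool_pos"],o["tool_rot"],o["force"],o["qpos"].round(1),o["time_s"])
print("pre",rel(p,r,*pose(BALL(0),28,60)));print("ball",rel(p,r,*pose(BALL(0),28,0)))
a=viewer.read_camera("wrist")["img"]; cv2.imwrite("pics/w2.png",a[:,:,::-1])
E
```

```text
[0.67355498 0.18633652 0.22198955] [179.77822201  27.58070793  88.58339506] [ 0.06597675 -0.45152628  0.25977099] [ -2.   41.8 -48.4  66.3  49.3 103.9 -45.5] 10.625
pre (array([0.116, 0.023, 0.631]), array([-0.011, -0.005, -0.025]))
ball (array([0.114, 0.028, 0.931]), array([-0.011, -0.005, -0.025]))
```

View pics/w2.png

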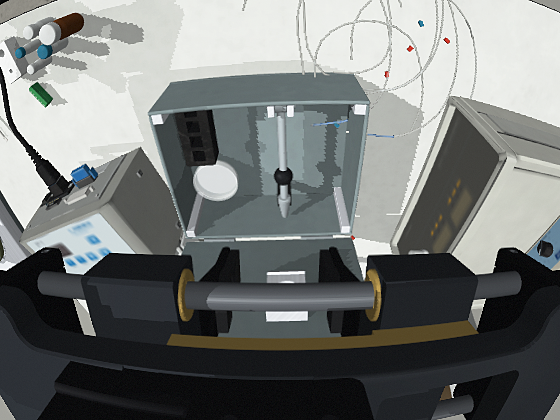

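The wrist view shows the open case with the rod lying in it and its black ball at (283,176), midway between the fingers. The dish is at (215,180) and the lid block is below, at (287,285). Going in to pinch the ball.

>>> {"api": "step_arm", "payload": {"delta_pos": [[0.116,0.025,0.3],[0.116,0.025,0.6],[0.116,0.025,0.65],[0.115,0.027,0.8],[0.114,0.028,0.93],[0.114,0.028,0.93],[0.114,0.028,0.93],[0.114,0.028,0.93],[0.114,0.028,0.93],[0.114,0.028,0.93]], "rot": [[-0.011,-0.005,-0.025],[-0.011,-0.005,-0.025],[-0.011,-0.005,-0.025],[-0.011,-0.005,-0.025],[-0.011,-0.005,-0.025],[-0.011,-0.005,-0.025],[-0.011,-0.005,-0.025],[-0.011,-0.005,-0.025],[-0.011,-0.005,-0.025],[-0.011,-0.005,-0.025]], "gripper": [0,0,0,0,0,0,-1,-1,-1,-1], "squeeze": 12}}

```text
time_s: 11.92
tool_pos: [0.677, 0.1222, 0.0479]
tool_rot: [-179.9, 28.0, 91.2]
force: [-4.7, 1.4, 3.2]
grip_width: 0.0188
grasp_force: 12.0
```

```bash
python3 - <<'E'
from plan import *
p,r,o=now(); print(o["tool_pos"],o["tool_rot"],o["force"],o["qpos"].round(1),o["time_s"],o["grip_width"],o["grasp_force"])
print(pose(BALL(0),28)[0])
for k,th in enumerate(np.linspace(0,.86,13)[1:]):
    print(round(th,2),*[list(map(float,v)) for v in rel(*pose(BALL(0),28),*pose(BALL(th),28+10*th/.86))])
E
```

```text
[0.67699687 0.12223758 0.0478573 ] [-179.91662972   27.98811218   91.21570822] [-4.65784578  1.35241786  3.19364519] [  4.2  46.9 -45.6  80.4  54.   87.7 -48.9] 11.925 0.018755330538678304 12.000520527362823
[0.67827406 0.12027358 0.04646821]
0.07 [-0.013, -0.0, -0.026] [0.0, -0.01, -0.0]
0.14 [-0.024, -0.0, -0.052] [0.0, -0.019, -0.0]
0.22 [-0.033, -0.0, -0.08] [0.0, -0.029, -0.0]
0.29 [-0.04, 0.0, -0.108] [0.0, -0.039, -0.0]
0.36 [-0.045, -0.0, -0.136] [0.0, -0.048, -0.0]
0.43 [-0.048, -0.0, -0.164] [0.0, -0.058, -0.0]
0.5 [-0.049, -0.0, -0.193] [0.0, -0.068, 0.0]
0.57 [-0.048, -0.0, -0.222] [-0.0, -0.078, -0.0]
0.64 [-0.045, 0.0, -0.25] [0.0, -0.087, -0.0]
0.72 [-0.039, 0.0, -0.278] [0.0, -0.097, -0.0]
0.79 [-0.032, -0.0, -0.306] [0.0, -0.107, 0.0]
0.86 [-0.023, -0.0, -0.333] [0.0, -0.116, 0.0]
```

>>> {"api": "step_arm", "payload": {"delta_pos": [[-0.013,0,-0.026],[-0.024,0,-0.052],[-0.033,0,-0.08],[-0.04,0,-0.108],[-0.045,0,-0.136],[-0.048,0,-0.164],[-0.049,0,-0.193],[-0.048,0,-0.222],[-0.045,0,-0.25],[-0.039,0,-0.278],[-0.032,0,-0.306],[-0.023,0,-0.333],[-0.023,0,-0.333]], "rot": [[0,-0.01,0],[0,-0.019,0],[0,-0.029,0],[0,-0.039,0],[0,-0.048,0],[0,-0.058,0],[0,-0.068,0],[0,-0.078,0],[0,-0.087,0],[0,-0.097,0],[0,-0.107,0],[0,-0.116,0],[0,-0.116,0]], "gripper": [-1,-1,-1,-1,-1,-1,-1,-1,-1,-1,-1,-1,-1]}}

```text
time_s: 13.55
tool_pos: [0.6766, 0.1485, 0.1084]
tool_rot: [-179.9, 38.1, 91.2]
force: [-5.6, -1.4, 0.3]
grip_width: 0.0189
grasp_force: 12.0
```

```bash
python3 - <<'E'
from plan import *
from cell import viewer
import cv2
p,r,o=now(); print(o["tool_pos"],o["tool_rot"],o["force"],o["qpos"].round(1),o["time_s"],o["grip_width"])
print(pose(BALL(.86),38)[0], Rc.inv().apply(p+r.apply([0,0,-.004])-C)*1000, BALL(.86))
a=viewer.read_camera("side")["img"][60:340,100:460]; b=viewer.read_camera("wrist")["img"]
cv2.imwrite("pics/s3.png",np.hstack([a,cv2.resize(b,(373,280))])[:,:,::-1])
E
```

```text
[0.67661409 0.14845865 0.1083742 ] [-179.89422522   38.10357997   91.20716584] [-5.5511303  -1.44517076  0.32182685] [ -4.9  47.7 -42.7  73.6  57.2  99.7 -49.5] 13.55 0.01890663660281815
[0.677799   0.14748968 0.10747536] [-14.80020737  18.83064222 111.52178012] [-13.80500255  20.         110.62740503]
```

View pics/s3.png

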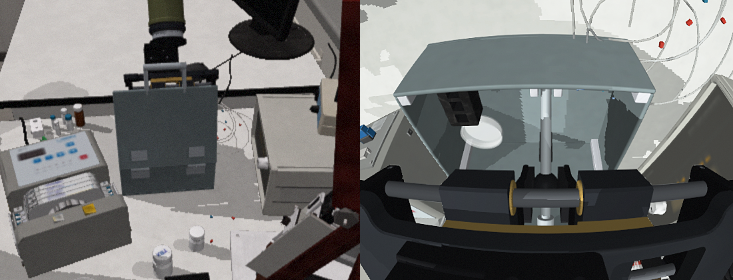

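The side view (left) shows the lid still high. The wrist view (right) shows the rod raised with the ball in the fingers, and the ball is within about 1 mm of where it should be. Holding while the lid sinks.

>>> {"api": "step_arm", "payload": {"delta_pos": [[0,0,0],[0,0,0],[0,0,0],[0,0,0],[0,0,0],[0,0,0],[0,0,0],[0,0,0],[0,0,0],[0,0,0],[0,0,0],[0,0,0],[0,0,0],[0,0,0],[0,0,0],[0,0,0],[0,0,0],[0,0,0],[0,0,0],[0,0,0]], "rot": [[0,0,0],[0,0,0],[0,0,0],[0,0,0],[0,0,0],[0,0,0],[0,0,0],[0,0,0],[0,0,0],[0,0,0],[0,0,0],[0,0,0],[0,0,0],[0,0,0],[0,0,0],[0,0,0],[0,0,0],[0,0,0],[0,0,0],[0,0,0]], "gripper": [-1,-1,-1,-1,-1,-1,-1,-1,-1,-1,-1,-1,-1,-1,-1,-1,-1,-1,-1,-1]}}

```text
time_s: 16.15
tool_pos: [0.6766, 0.148, 0.108]
tool_rot: [-179.9, 38.1, 91.2]
force: [-6.1, -0.9, -0.7]
grip_width: 0.0191
grasp_force: 12.0
```

>>> {"api": "step_arm", "payload": {"delta_pos": [[0,0,0],[0,0,0],[0,0,0],[0,0,0],[0,0,0],[0,0,0],[0,0,0],[0,0,0],[0,0,0],[0,0,0],[0,0,0],[0,0,0],[0,0,0],[0,0,0],[0,0,0],[0,0,0],[0,0,0],[0,0,0],[0,0,0],[0,0,0]], "rot": [[0,0,0],[0,0,0],[0,0,0],[0,0,0],[0,0,0],[0,0,0],[0,0,0],[0,0,0],[0,0,0],[0,0,0],[0,0,0],[0,0,0],[0,0,0],[0,0,0],[0,0,0],[0,0,0],[0,0,0],[0,0,0],[0,0,0],[0,0,0]], "gripper": [-1,-1,-1,-1,-1,-1,-1,-1,-1,-1,-1,-1,-1,-1,-1,-1,-1,-1,-1,-1]}}

```text
time_s: 18.65
tool_pos: [0.6766, 0.148, 0.108]
tool_rot: [-179.9, 38.1, 91.2]
force: [-5.4, 0.2, -1.0]
grip_width: 0.0186
grasp_force: 12.0
```

```bash
python3 - <<'E'
from plan import *
from h import *
from cell import viewer
p,r,o=now(); print(o["force"],o["time_s"],Rc.inv().apply(p+r.apply([0,0,-.004])-C)*1000)
s=viewer.read_camera("side"); a=s["img"][60:340,100:460]
for A in (.96,1.1,1.25): print(A,proj(s,world([80-200*np.cos(A+.02),0,77+200*np.sin(A+.02)])))
b=viewer.read_camera("wrist")["img"]
cv2.imwrite("pics/s4.png",np.hstack([a,cv2.resize(b,(373,280))])[:,:,::-1])
E
```

```text
[-5.42330079  0.22415484 -0.96909508] 18.65 [-14.33642217  18.82795775 111.11934305]
0.96 [np.float64(261.23083976489283), np.float64(119.8303083763443)]
1.1 [np.float64(262.27381499540536), np.float64(119.95249367908087)]
1.25 [np.float64(263.59423733446073), np.float64(122.5561168217081)]
```

View pics/s4.png

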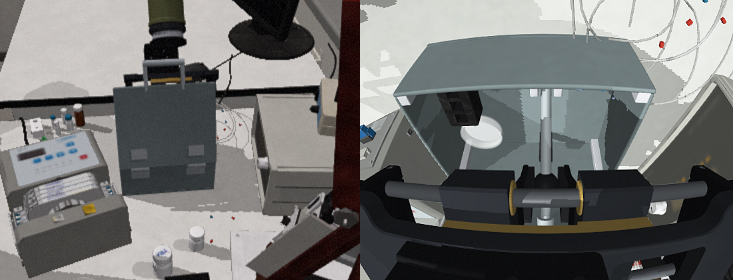

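The side view shows the lid a little lower, and there is no contact force yet. The wrist view is unchanged, so I keep holding.

>>> {"api": "step_arm", "payload": {"delta_pos": [[0,0,0],[0,0,0],[0,0,0],[0,0,0],[0,0,0],[0,0,0],[0,0,0],[0,0,0],[0,0,0],[0,0,0],[0,0,0],[0,0,0],[0,0,0],[0,0,0],[0,0,0],[0,0,0],[0,0,0],[0,0,0],[0,0,0],[0,0,0]], "rot": [[0,0,0],[0,0,0],[0,0,0],[0,0,0],[0,0,0],[0,0,0],[0,0,0],[0,0,0],[0,0,0],[0,0,0],[0,0,0],[0,0,0],[0,0,0],[0,0,0],[0,0,0],[0,0,0],[0,0,0],[0,0,0],[0,0,0],[0,0,0]], "gripper": [-1,-1,-1,-1,-1,-1,-1,-1,-1,-1,-1,-1,-1,-1,-1,-1,-1,-1,-1,-1]}}

```text
time_s: 21.25
tool_pos: [0.6766, 0.1481, 0.1081]
tool_rot: [-179.9, 38.1, 91.2]
force: [-5.0, -0.6, 0.3]
grip_width: 0.0186
grasp_force: 12.0
```

>>> {"api": "step_arm", "payload": {"delta_pos": [[0,0,0],[0,0,0],[0,0,0],[0,0,0],[0,0,0],[0,0,0],[0,0,0],[0,0,0],[0,0,0],[0,0,0],[0,0,0],[0,0,0],[0,0,0],[0,0,0],[0,0,0],[0,0,0],[0,0,0],[0,0,0],[0,0,0],[0,0,0]], "rot": [[0,0,0],[0,0,0],[0,0,0],[0,0,0],[0,0,0],[0,0,0],[0,0,0],[0,0,0],[0,0,0],[0,0,0],[0,0,0],[0,0,0],[0,0,0],[0,0,0],[0,0,0],[0,0,0],[0,0,0],[0,0,0],[0,0,0],[0,0,0]], "gripper": [-1,-1,-1,-1,-1,-1,-1,-1,-1,-1,-1,-1,-1,-1,-1,-1,-1,-1,-1,-1]}}

```text
time_s: 23.75
tool_pos: [0.6766, 0.1487, 0.1086]
tool_rot: [-179.9, 38.0, 91.2]
force: [-6.7, 0.3, 0.9]
grip_width: 0.0186
grasp_force: 12.0
```

```bash
python3 - <<'E'
from plan import *
from h import *
from cell import viewer
p,r,o=now(); print(o["force"],o["time_s"],Rc.inv().apply(p+r.apply([0,0,-.004])-C)*1000)
s=viewer.read_camera("side"); np.savez("side5.npz",**s)
# predicted lid far edge width & row vs angle
for A in (.86,.96,1.06,1.2,1.35): print(A,[np.round(proj(s,world([80-160*np.cos(A)+8*np.sin(A)*1,y,77+160*np.sin(A)+8*np.cos(A)])),1) for y in(95,-95)])
g=cv2.cvtColor(s["img"],cv2.COLOR_RGB2GRAY).astype(int)
for row in (150,160,170): 
    d=np.abs(np.diff(g[row,195:330])); print(row,[int(195+i) for i in np.where(d>18)[0]])
cv2.imwrite("pics/s5.png",cv2.resize(s["img"][90:270,190:360],None,fx=3.3,fy=3.3)[:,:,::-1])
E
```

```text
[-6.73159837  0.34914314  0.90576755] 23.75 [-15.05341726  18.8390225  111.75366929]
0.86 [array([310.7, 138.4]), array([212.8, 144.2])]
0.96 [array([312. , 138.1]), array([212.5, 143.9])]
1.06 [array([313.5, 138.5]), array([212.2, 144.5])]
1.2 [array([315.7, 140.7]), array([212. , 146.8])]
1.35 [array([318.1, 145. ]), array([211.9, 151.3])]
150 [212, 213, 312, 313, 315, 316, 323, 325, 327]
160 [213, 313, 316, 317, 318, 319, 321]
170 [313, 315, 320, 321, 322, 323, 324, 328]
```

View pics/s5.png

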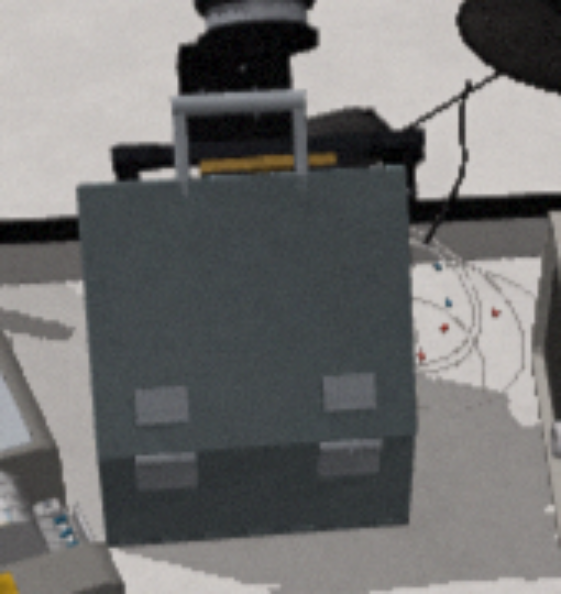

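The side crop shows the lid's top corners at about (214,146) and (313,140). That 99 px width matches a lid angle near 0.96. I hold 2.5 s more and check that it has stopped.

>>> {"api": "step_arm", "payload": {"delta_pos": [[0,0,0],[0,0,0],[0,0,0],[0,0,0],[0,0,0],[0,0,0],[0,0,0],[0,0,0],[0,0,0],[0,0,0],[0,0,0],[0,0,0],[0,0,0],[0,0,0],[0,0,0],[0,0,0],[0,0,0],[0,0,0],[0,0,0],[0,0,0]], "rot": [[0,0,0],[0,0,0],[0,0,0],[0,0,0],[0,0,0],[0,0,0],[0,0,0],[0,0,0],[0,0,0],[0,0,0],[0,0,0],[0,0,0],[0,0,0],[0,0,0],[0,0,0],[0,0,0],[0,0,0],[0,0,0],[0,0,0],[0,0,0]], "gripper": [-1,-1,-1,-1,-1,-1,-1,-1,-1,-1,-1,-1,-1,-1,-1,-1,-1,-1,-1,-1]}}

```text
time_s: 26.3
tool_pos: [0.6766, 0.1489, 0.1088]
tool_rot: [-179.9, 38.0, 91.2]
force: [-6.6, -0.1, 2.5]
grip_width: 0.019
grasp_force: 12.0
```

```bash
cat > edges.py <<'E'
from h import *
def corners(im):   # lid right & left edges (fit), top row between corners
    g=cv2.GaussianBlur(cv2.cvtColor(im,cv2.COLOR_RGB2GRAY),(3,3),0).astype(float)
    o=[]
    for lo,hi in ((205,225),(306,326)):
        e=[]
        for r in range(165,205):
            d=np.abs(np.diff(g[r,lo:hi])); k=d.argmax(); s=slice(max(k-1,0),k+2); e.append((lo+.5+(d[s]*np.arange(len(d))[s]).sum()/d[s].sum(),r))
        l=cv2.fitLine(np.float32(e),cv2.DIST_HUBER,0,.01,.01).ravel(); o.append(round(float(l[2]+l[0]/l[1]*(185-l[3])),2))
    return o, round(o[1]-o[0],2)
E
python3 - <<'E'
from plan import *
from edges import *
from cell import viewer
p,r,o=now(); print(o["force"],o["time_s"],Rc.inv().apply(p+r.apply([0,0,-.004])-C)*1000)
b=viewer.read_camera("side")["img"]; a=np.load("side5.npz")["img"]; z=np.load("side1.npz")["img"]
print(corners(z),corners(a),corners(b), np.abs(a[120:200,205:325].astype(int)-b[120:200,205:325]).mean(), np.abs(a[300:400,205:325].astype(int)-b[300:400,205:325]).mean())
E
```

```text
[-6.55860925 -0.12164929  2.50935027] 26.3 [-15.24379484  18.86244093 111.9695943 ]
([215.07, 316.86], 101.79) ([215.65, 314.61], 98.96) ([215.67, 314.42], 98.75) 3.5745138888888888 2.9603055555555557
```

```bash
python3 - <<'E'
from plan import *
from edges import *
s=dict(np.load("side5.npz"))
for A in (.86,.96,1.06,1.16,1.35):
    o=[]; t=[]
    for y in (-95,95):
        q=np.array([proj(s,world([80-d*np.cos(A)+8*np.sin(A),y,77+d*np.sin(A)+8*np.cos(A)])) for d in np.linspace(0,160,30)])
        o.append(np.interp(185,q[::-1,1],q[::-1,0])); t.append(q[-1,1])
    print(A,np.round(o,2),round(o[1]-o[0],2),np.round(t,1))
for f in("side1","side5"):
  g=cv2.cvtColor(np.load(f+".npz")["img"],cv2.COLOR_RGB2GRAY).astype(int); print(f,g[134:158,225],g[134:158,304])
E
```

```text
0.86 [215.77 313.92] 98.15 [144.2 138.4]
0.96 [215.62 314.53] 98.9 [143.9 138.1]
1.06 [215.47 315.15] 99.69 [144.5 138.5]
1.16 [215.3  315.81] 100.51 [145.9 139.9]
1.35 [214.94 317.24] 102.3 [151.3 145. ]
side1 [196 201 203 199 202 202 201 199 200 200 203 199 196 200 199 197 163 105
  71  53  51  54  49  55] [ 29  23  25  26  29  68 123 136 134 137 186 199 137  80  66  60  57  57
  59  58  60  57  55  59]
side5 [80 24 20 22 17  8  5  9 35 65 77 91 77 66 70 70 69 70 71 72 70 70 71 71] [10 16  4  9 28 68 86 74 71 67 70 67 68 72 70 70 69 67 72 69 67 62 71 66]
```

The lid has stopped at about 0.95 rad by edge fit, so the nose is seated. I open the fingers and check before withdrawing.

>>> {"api": "step_arm", "payload": {"delta_pos": [[0,0,0],[0,0,0],[0,0,0],[0,0,0],[0,0,0],[0,0,0],[0,0,0],[0,0,0]], "rot": [[0,0,0],[0,0,0],[0,0,0],[0,0,0],[0,0,0],[0,0,0],[0,0,0],[0,0,0]], "gripper": [-0.5,-0.4,-0.3,-0.1,0,0,0,0]}}

```text
time_s: 27.35
tool_pos: [0.6776, 0.1485, 0.108]
tool_rot: [180.0, 38.0, 91.1]
force: [1.3, 0.5, 0.8]
grip_width: 0.0434
grasp_force: 0.0
```

```bash
python3 - <<'E'
from plan import *
from edges import *
from cell import viewer
p,r,o=now(); print(o["force"],o["time_s"],o["grip_width"],Rc.inv().apply(p+r.apply([0,0,-.004])-C)*1000)
print(corners(viewer.read_camera("side")["img"]))
E
```

```text
[1.27166508 0.53559627 0.80890544] 27.35 0.04335554492389266 [-14.81134497  19.79334443 111.18167934]
([215.71, 314.22], 98.51)
```

>>> {"api": "step_arm", "payload": {"delta_pos": [[0,0,-0.1],[0,0,-0.3],[0,0,-0.6],[0,0,-0.9],[0,0,-0.9],[0,0,-0.9],[0,0,-0.9],[0,0,-0.9]], "rot": [[0,0,0],[0,0,0],[0,0,0],[0,0,0],[0,0,0],[0,0,0],[0,0,0],[0,0,0]], "gripper": [0,0,0,0,0,0,0,0]}}

```text
time_s: 28.4
tool_pos: [0.6755, 0.2577, 0.2491]
tool_rot: [-179.9, 38.0, 91.1]
force: [-0.6, -1.2, 0.9]
grip_width: 0.0431
grasp_force: 0.0
```

```bash
python3 - <<'E'
from plan import *
from edges import *
from cell import viewer
p,r,o=now(); print(o["force"],o["time_s"],p)
b=viewer.read_camera("side")["img"]; print(corners(b))
w=viewer.read_camera("wrist")["img"]
cv2.imwrite("pics/s6.png",np.hstack([b[60:340,100:360],cv2.resize(w,(533,400))[:280]])[:,:,::-1])
E
```

```text
[-0.57256926 -1.18324604  0.87633532] 28.4 [0.67545409 0.25772963 0.24905325]
([215.78, 314.2], 98.42)
```

View pics/s6.png

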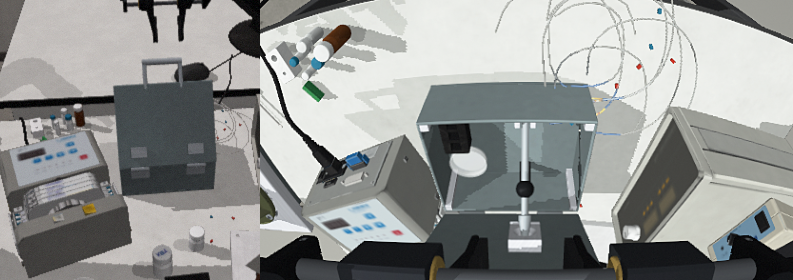

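The wrist view shows the rod running from its pivot through the ball (525,188) into the block (523,240). The hand is clear and the dish is in place. One last stillness check before handing in.

>>> {"api": "step_arm", "payload": {"delta_pos": [[0,0,-0.05],[0,0,-0.1],[0,0,-0.1],[0,0,-0.1],[0,0,-0.1],[0,0,-0.1],[0,0,-0.1],[0,0,-0.1],[0,0,-0.1],[0,0,-0.1],[0,0,-0.1],[0,0,-0.1]], "rot": [[0,0,0],[0,0,0],[0,0,0],[0,0,0],[0,0,0],[0,0,0],[0,0,0],[0,0,0],[0,0,0],[0,0,0],[0,0,0],[0,0,0]], "gripper": [0,0,0,0,0,0,0,0,0,0,0,0]}}

```text
time_s: 30.0
tool_pos: [0.675, 0.2715, 0.2657]
tool_rot: [180.0, 38.0, 91.1]
force: [0.3, 0.2, -0.1]
grip_width: 0.0437
grasp_force: 0.0
```

```bash
python3 - <<'E'
from edges import *
from cell import env,viewer
c=corners(viewer.read_camera("side")["img"]); print(c)
if c[1]>98.2: print(env.sign_off())
E
```

```text
([215.75, 314.25], 98.5)
the job is handed in; nothing more can be done
None
```

I handed the job in at about 30 s: the lid stands at about 0.91–0.95 rad (by camera) on the prop rod, nose seated in the block under the lid, robot clear; sign-off returned no verdict.

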